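# Square up loose loudspeaker modules against a stop fence with a straightedge

### The arm

A 6-joint arm with a two-finger parallel gripper is mounted at the origin on a cart in front of the work surface, level with it; the furniture and walls round the work are solid. World frame = base frame: x ahead of the robot, y to its left, z up, the work surface at z = 0. Lengths are in m, angles in rad, forces in N, time in s.
With the tool pointing down it reaches from about 0.275 to 0.75 m from the base axis. Payload 10.2 kg.
Tool frame: the origin (TCP) lies on the centre line of the jaws, within the pads' length; the fingertips stand env.tip_reach ahead of it and the grasp point (between the pads) lies 5 mm behind it (env.tip_reach is the distance from the TCP to the fingertips, in m); z points along the fingers, y is the line along which they close (so a half turn about z gives the same grasp; the last joint's range is limited). The gripper opens to 85 mm and grips with 20 to 120 N. Pads are 22 mm wide; open, the fingers measure 114 mm over their backs; the gripper's body (76 mm by 85 mm) begins 54 mm behind the grasp point. The pads swing forward as they close: fully open they stand 13 mm farther back than shut.
Start: joints at [1.071, 0.313, 1.498, -0, 1.331, -0.223], TCP at [0.143, 0.505, 0.245] pointing down, gripper open.
Joint ranges: [-2.94, 2.94], [-0.97, 2.17], [0.19, 2.56], [-1.23, 4.37], [0.02, 3.11], [-2.88, 2.88]. Speed limits (rad/s): [2.39, 2.39, 3.01, 3.14, 3.14, 3.14].

### API

Orientations are given as a unit quaternion [x, y, z, w].
In Python, from bench import env gives the robot as it stands.
- The arm moves only by the tool move_arm, never from a script. Its argument "moves" is a list that holds one entry, the list of rows, each a list of 5 numbers: the shift along the tool's x, y, z in m, then the turn about the tool's z in rad, then the gripper command: -1 is shut, 1 is fully open, values between are in proportion. A call has 1 to 12 rows; each row shifts and turns the commanded pose from where the row before left it, along the tool's axes as they then stand; what a row does not reach is not made up. A row lasts 1/12 s, in which the tool goes at most 41.7 mm and 7.16 degrees, less where a joint would pass 70% of its speed; a pose out of reach is approached as far as the arm can. A call with a gripper value outside its range is refused whole. The fingers move at their own pace and stop on an object; "newtons" is the grip in N (left out, the last holds). Time passes only in rows, so rows that do not move let the fingers close. It gives the time, the measured TCP pose, the force, the opening and the grip force at its end, in the units of the state.
- env.sense(): the state, without advancing time (a new reading comes with each control period).
- env.get_image(name): name is "scene" or "top" or "wrist"; returns a dict with "img" (480x640x3 uint8, red, green, blue), "z_map" (480x640 float32, m along the optical axis (not along the pixel's ray), 0 where there is no reading), "fov_y" (degrees; the focal length in pixels is half the picture's height over the tangent of half this angle, whatever the lens; pixels are square), "cx", "cy" (the principal point, pixels), "R" (3x3) and "t" (3): a world point X has camera coordinates R X + t. Camera axes: x right, y down, z forward; pixel columns grow to the right and rows downward; lengths in m; the calibration is good to about 2 mm. A picture is of the moment at which its call begins.
- env.job_done(): hands the job in; it is judged then, once.
The state is a dict: "clock": time; "joint_pos": joint angles; "joint_vel": joint speeds; "joint_efforts": joint torques, N m; "eef_pos": TCP position; "tool_rot": TCP orientation; "force": force on the tool from outside, world axes, zero at the start; "torque": the same for the moment, N m; "finger_gap": finger opening in m; "grasp_force": force on a finger pad.
Only numpy, scipy, OpenCV 4.12 (cv2) and the standard library are available. Lean on these libraries where they do the work, as an engineer would, in place of code of your own. Each camera call takes 0.05 s, during which the arm holds its last target. There are 200 camera calls.

### The job

Pick up the straightedge and use it, not the fingers, to push the four loose loudspeaker modules together as one group up against the bar of the stop fence, feeling for where it is clamped, and press them there gently for a moment so that all four sit flush and square in one row along it. The modules are fragile: keep the push between about 6 and 10 newtons. Then draw the straightedge straight back a good 5 cm, set it down standing on its foot and let go, leaving the row and everything else on the desk undisturbed.

Things in the scene. Friction and masses are not known exactly. Their poses are not given: they have to be found in the camera images.
- straightedge: loose grey steel straightedge, inverted-T section, 0.4 kg, 240 mm long, standing on its foot. Origin: centre of the underside; own y along its length, x across, z up. Foot 30 mm wide (x) and 10 mm high; its long sides, x = -15 or +15 mm, are the pushing edges. Rib in the middle, 10 mm thick (x), 232 mm long, 10 to 44 mm above the underside: hold this from above at mid length
- fence: stop fence, aluminium: fixed base plate with two black clamp screws, before it a rigid bar 290 mm long, 26 deep, 16 high, clamped at a setting that is not measured: its flat front face (robot's side) is at x = 0 to -40 mm. Origin: desk height, mid length; own x points level away from the modules into the bar, y along the bar to the left, z up. The modules belong against the front face
- module_1: one of four alike loose loudspeaker modules, dark flat parts, about 20 (own x) x 42 (own y) x 5 mm, 14 g, not quite rectangular, lying on the desk, a long side roughly to the fence, 70 to 110 mm before its origin, about 54 mm from the next along it, turned up to 0.3 rad. Origin: centre of the underside. Seated, the centre is 9 to 10 mm from the bar's face
- module_2: another of the four loudspeaker modules, like module_1
- module_3: another of the four loudspeaker modules, like module_1
- module_4: another of the four loudspeaker modules, like module_1
- tape: bystander: roll of brown tape, 68 mm across, 19 mm high, between printer and paper; origin centre of underside
- brush: bystander: slim brush 134 mm long, left of the modules; origin centre of underside
- screwdriver: bystander: small black screwdriver with a blue cap, 114 mm long, right of the modules; origin centre of underside
- tweezers: bystander: steel tweezers 115 mm long, near the desk's front edge; origin centre of underside
- blower: bystander: blue rubber blower bulb, 104 mm long, 53 mm high, beyond the straightedge's start; origin centre of underside

How it is judged:
By the outcome, as a careful person would: the job done as asked, in the order asked, and still so for the second after the job is handed in, with the robot touching nothing.
It also fails if it takes over 51 s, if anything falls off the work surface, if the arm or the gripper's body presses on something with over 40 N, if the wrist force passes 120 N, or if a joint passes its speed limit or range.

## Working session

There is one attempt and no reset: what is moved stays moved. The work goes in short steps, Python scripts to look and compute and a tool call to move; the robot and the scene stay as the last step left them, time stands still between calls to the robot, and variables do not carry over. Pictures are saved under pics/ and viewed, at most 10 in all, crops included, and the job is handed in when it is done.

Besides the shell and the picture viewer there is one more tool, called after ">>>" as a command line: name --argument value ..., lists and objects as JSON in quotes. move_arm: Moves the arm, as the interface text tells. Its arguments: {"type":"object","properties":{"moves":{"type":"array"},"newtons":{"type":"number"}},"required":["moves"]}

```bash
mkdir -p pics; ls; cat > h.py <<'E'
import numpy as np, cv2
from bench import env
def grab(n,f):
    d=env.get_image(n); np.savez('/tmp/'+f,**d); cv2.imwrite(f'pics/{f}.png',d['img'][:,:,::-1]); return d
def load(f): return dict(np.load('/tmp/'+f+'.npz'))
def K(d):
    f=240/np.tan(np.radians(float(d['fov_y']))/2); return f,float(d['cx']),float(d['cy'])
def plane(d,uv,z):
    f,cx,cy=K(d); uv=np.atleast_2d(uv).astype(float)
    r=np.c_[(uv[:,0]-cx)/f,(uv[:,1]-cy)/f,np.ones(len(uv))]@d['R']
    c=-d['R'].T@d['t']; s=(z-c[2])/r[:,2]; return c+r*s[:,None]
def cloud(d):
    f,cx,cy=K(d); z=d['z_map'].astype(float); v,u=np.mgrid[:480,:640]
    P=np.stack([(u-cx)/f*z,(v-cy)/f*z,z],-1); return (P-d['t'])@d['R']
E
python3 - <<'E'
from h import *
s=env.sense(); print({k:np.round(v,3) for k,v in s.items()}, env.tip_reach)
for n in('top','scene'):
    d=grab(n,n+'0'); print(n,d['fov_y'],-d['R'].T@d['t'],d['R'].round(2).tolist())
E
```

```text
pics
{'clock': np.float64(0.0), 'joint_pos': array([ 1.071,  0.313,  1.498,  0.   ,  1.331, -0.223]), 'joint_vel': array([-0.   ,  0.   ,  0.001,  0.002,  0.002, -0.001]), 'joint_efforts': array([-0.0000e+00, -4.1225e+01, -2.5976e+01, -0.0000e+00,  4.0000e-03,
        0.0000e+00]), 'eef_pos': array([0.143, 0.505, 0.245]), 'tool_rot': array([ 0.138,  0.99 , -0.001, -0.   ]), 'force': array([-0.214, -0.095,  0.332]), 'torque': array([-0.036, -0.022, -0.033]), 'grasp_force': np.float64(0.0), 'finger_gap': np.float64(0.085)} 0.014
top 57.98256125048743 [0.46317983 0.08024229 0.89654513] [[0.01, -1.0, 0.01], [-0.99, -0.01, -0.14], [0.14, -0.0, -0.99]]
scene 47.70971098797236 [-0.03624792  0.43682554  0.84965356] [[-0.49, -0.87, 0.01], [-0.66, 0.36, -0.66], [0.58, -0.33, -0.75]]
```

View pics/top0.png

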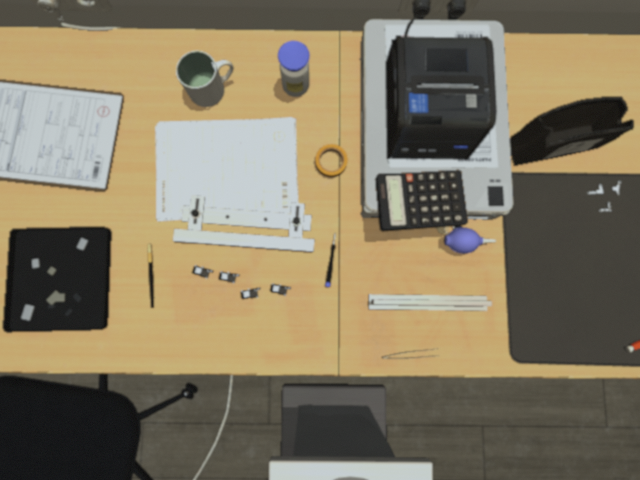

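View pics/scene0.png

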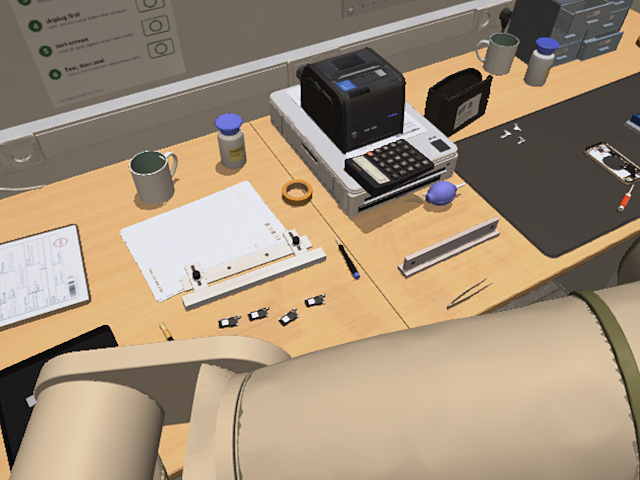

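The top view shows the bar from about (174,236) to (314,245), with modules at (202,271), (228,277), (250,294) and (279,289). The straightedge runs (368,303) to (490,303) and the screwdriver is at (330,260). The scene view agrees.

```bash
python3 - <<'E'
from h import *
for n in('top0','scene0'):
    d=load(n); P=cloud(d); hsv=cv2.cvtColor(d['img'],cv2.COLOR_RGB2HSV)
    z=P[:,:,2]; print(n,'desk z',np.median(z[300:330,560:] if 0 else z[(abs(z)<.02)]))
    # light grey (unsaturated bright) regions
    m=((hsv[:,:,1]<50)&(hsv[:,:,2]>110)).astype(np.uint8)
    dark=((hsv[:,:,2]<90)).astype(np.uint8)
    for nm,mm in(('light',m),('dark',cv2.morphologyEx(dark,cv2.MORPH_CLOSE,np.ones((3,3))))):
        cs,_=cv2.findContours(mm,cv2.RETR_EXTERNAL,cv2.CHAIN_APPROX_NONE)
        for c in cs:
            if cv2.contourArea(c)<25: continue
            hz={'light':.016,'dark':.005}[nm]
            w=plane(d,c[:,0,:],hz)
            if not(.25<w[:,0].mean()<.7 and abs(w[:,1].mean())<.5): continue
            r=cv2.minAreaRect((w[:,:2]*1000).astype(np.float32)); 
            if max(r[1])>400: continue
            mk=np.zeros(z.shape,np.uint8); cv2.drawContours(mk,[c],-1,1,-1)
            print(nm,c[:,0].mean(0).round(),np.round(r[0]),np.round(r[1]),round(r[2],1),'z95',np.percentile(z[mk>0],[50,95]).round(3))
E
```

```text
top0 desk z 0.000674196954637351
light [428. 302.] [ 461. -158.] [ 30. 244.] 0.0 z95 [0.011 0.045]
light [246. 293.] [475. 214.] [16. 16.] 1.7 z95 [0.003 0.006]
light [276. 287.] [486. 153.] [16. 14.] 82.5 z95 [0.004 0.006]
light [224. 275.] [510. 256.] [14. 16.] 0.6 z95 [0.004 0.006]
light [198. 270.] [521. 310.] [14. 14.] 0.6 z95 [0.004 0.006]
light [483. 237.] [ 591. -268.] [53. 20.] 64.3 z95 [0.031 0.04 ]
light [478. 218.] [ 635. -263.] [39.  5.] 86.7 z95 [0.04  0.044]
light [396. 200.] [671. -93.] [108.  33.] 5.1 z95 [0.113 0.117]
light [233. 188.] [699. 245.] [290. 329.] 2.6 z95 [0.003 0.016]
dark [253. 293.] [475. 199.] [12. 12.] 0.5 z95 [0.004 0.006]
dark [282. 290.] [482. 140.] [13. 15.] 69.2 z95 [0.004 0.006]
dark [231. 278.] [506. 245.] [12. 14.] 80.7 z95 [0.003 0.006]
dark [204. 273.] [515. 300.] [14. 15.] 61.1 z95 [0.004 0.006]
dark [151. 284.] [491. 409.] [88.  6.] 3.5 z95 [0.008 0.012]
dark [330. 263.] [538.  42.] [ 8. 76.] 82.1 z95 [0.011 0.013]
dark [495. 196.] [ 685. -307.] [28. 38.] 87.4 z95 [0.088 0.091]
dark [576. 270.] [ 539. -465.] [293. 396.] 89.0 z95 [0.002 0
[... 739 characters left out ...]
58 0.561]
dark [228. 323.] [514. 308.] [37. 19.] 68.7 z95 [0.004 0.007]
dark [289. 318.] [470. 207.] [18. 38.] 16.4 z95 [0.004 0.006]
dark [258. 315.] [503. 253.] [39. 18.] 83.5 z95 [0.004 0.006]
dark [314. 301.] [479. 147.] [39. 19.] 83.3 z95 [0.004 0.006]
dark [460. 299.] [351. -94.] [14. 66.] 6.3 z95 [0.005 0.01 ]
dark [196. 275.] [646. 322.] [13. 49.] 77.4 z95 [0.02  0.026]
dark [347. 259.] [539.  41.] [12. 77.] 81.3 z95 [0.01  0.014]
dark [447. 257.] [ 443. -152.] [239.  29.] 83.4 z95 [0.006 0.01 ]
dark [295. 241.] [631. 109.] [15. 49.] 79.3 z95 [0.02  0.026]
dark [445. 247.] [ 470. -170.] [252.  23.] 89.8 z95 [0.029 0.041]
dark [437. 202.] [ 582. -221.] [56. 23.] 48.1 z95 [0.022 0.029]
```

```bash
python3 - <<'E'
from h import *
d=load('top0')
a=cv2.resize(d['img'][190:320,150:350],None,fx=4,fy=4,interpolation=cv2.INTER_CUBIC)
cv2.imwrite('pics/crop1.png',a[:,:,::-1])
E
```

```text
(no output)
```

View pics/crop1.png

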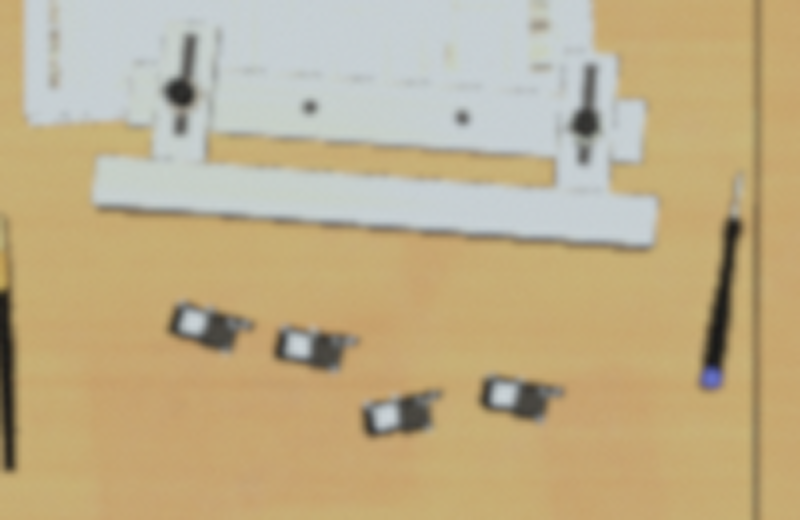

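The crop shows the bar's front edge from about (95,206) to (652,245). The four modules before it have small tabs on their right ends. The screwdriver and brush are clear of the bar's ends.

```bash
python3 - <<'E'
from h import *
d=load('top0')
e=plane(d,[[173.75,241.4],[243.4,246.2],[313,250.9]],.016); print('bar edge',e.round(4), 'yaw',np.arctan2(-(e[0]-e[2])[0],(e[0]-e[2])[1]))
for n in('top0','scene0'):
    d=load(n);P=cloud(d).reshape(-1,3)
    for nm,zl,zh,b in(('rib',.036,.05,(.4,.52,-.31,0.0)),('bar',.011,.02,(.53,.605,.06,.4))):
        m=(P[:,2]>zl)&(P[:,2]<zh)&(P[:,0]>b[0])&(P[:,0]<b[1])&(P[:,1]>b[2])&(P[:,1]<b[3])
        Q=P[m,:2]; r=cv2.minAreaRect((Q*1000).astype(np.float32)); print(n,nm,m.sum(),r, np.median(P[m,2]))
        k=np.polyfit(Q[:,1],Q[:,0],1); print('  fit x=',k)
        if nm=='bar':  # front edge per y-bin
            ys=np.arange(.09,.37,.02); xs=[Q[abs(Q[:,1]-y)<.01,0].min() for y in ys]; print('  front',np.polyfit(ys,xs,1),np.round(xs,4))
E
```

```text
bar edge [[0.5785 0.3628 0.016 ]
 [0.57   0.22   0.016 ]
 [0.5618 0.0775 0.016 ]] yaw -0.058533165271880745
top0 rib 614 ((460.64105224609375, -156.00555419921875), (231.57830810546875, 9.955625534057617), 89.6997299194336) 0.043762384976964705
  fit x= [0.0073385 0.4617644]
top0 bar 1780 ((590.3560791015625, 221.33798217773438), (290.01361083984375, 39.20896911621094), 86.4332504272461) 0.015679468783286916
  fit x= [0.06334603 0.56989773]
  front [0.06732509 0.55608032] [0.562  0.5635 0.565  0.5668 0.5673 0.5688 0.5704 0.571  0.5724 0.5742
 0.5758 0.5775 0.578  0.5795 0.5814]
scene0 rib 620 ((457.54034423828125, -154.866943359375), (14.1009521484375, 235.00701904296875), 0.07700980454683304) 0.04305455677172427
  fit x= [0.00356954 0.45703669]
scene0 bar 1789 ((588.353759765625, 222.42724609375), (289.80084228515625, 45.695068359375), 86.3366928100586) 0.01583628628805858
  fit x= [0.05958969 0.56615452]
  front [0.06495092 0.5516205 ] [0.5566 0.5589 0.5603 0.5625 0.5626 0.564  0.5653 0.5671 0.5676 0.5682
 0.57   0.571  0.5734 0.5745 0.5762]
```

>>> move_arm --moves '[[[-0.0202,-0.0229,0,0,1],[-0.0202,-0.0229,0,0,1],[-0.0202,-0.0229,0,0,1],[-0.0202,-0.0229,0,0,1],[-0.0202,-0.0229,0,0,1],[-0.0202,-0.0229,0,0,1],[-0.0202,-0.0229,0,0,1],[-0.0202,-0.0229,0,0,1],[-0.0202,-0.0229,0,0,1],[-0.0202,-0.0229,0,0,1],[-0.0202,-0.0229,0,0,1],[-0.0202,-0.0229,0,0,1]]]'

```text
clock: 1.1
eef_pos: [0.3017, 0.173, 0.2452]
tool_rot: [0.138, 0.99, 0.0, -0.0]
force: [0.8, -0.3, 0.4]
finger_gap: 0.0854
grasp_force: 0.0
```

>>> move_arm --moves '[[[-0.0202,-0.0229,0,0,1],[-0.0202,-0.0229,0,0,1],[-0.0202,-0.0229,0,0,1],[-0.0202,-0.0229,0,0,1],[-0.0202,-0.0229,0,0,1],[-0.0202,-0.0229,0,0,1],[-0.0202,-0.0229,0,0,1],[-0.0202,-0.0229,0,0,1],[-0.0202,-0.0229,0,0,1],[-0.0202,-0.0229,0,0,1],[-0.0202,-0.0229,0,0,1],[-0.0202,-0.0229,0,0,1]]]'

```text
clock: 2.1
eef_pos: [0.4599, -0.1576, 0.245]
tool_rot: [0.138, 0.99, 0.0, -0.0]
force: [-0.4, 0.2, 0.5]
finger_gap: 0.0855
grasp_force: 0.0
```

>>> move_arm --moves '[[[0,0,0,0.118,1],[0,0,0,0.118,1],[0,0,0,0.118,1],[0,0,0,0.118,1],[0,0,0,0.118,1],[0,0,0,0.118,1],[0,0,0,0.118,1],[0,0,0,0.118,1],[0,0,0,0.118,1],[0,0,0,0.118,1],[0,0,0,0.12,1],[0,0,0,0,1]]]'

```text
clock: 3.1
eef_pos: [0.4595, -0.156, 0.245]
tool_rot: [0.711, 0.703, -0.0, -0.0]
force: [0.1, -0.0, 0.5]
finger_gap: 0.0851
grasp_force: 0.0
```

```bash
python3 - <<'E'
from h import *
s=env.sense(); print({k:np.round(v,3) for k,v in s.items()})
grab('wrist','w1')
E
```

```text
{'clock': np.float64(3.1), 'joint_pos': array([-0.569,  0.226,  1.613,  0.   ,  1.304, -0.559]), 'joint_vel': array([-0.   , -0.001, -0.001, -0.001,  0.   , -0.21 ]), 'joint_efforts': array([-0.0000e+00, -3.6842e+01, -2.5753e+01,  1.0000e-03,  2.0000e-03,
        1.7080e+00]), 'eef_pos': array([ 0.46 , -0.156,  0.245]), 'tool_rot': array([ 0.711,  0.703, -0.   , -0.   ]), 'force': array([ 0.08 , -0.021,  0.526]), 'torque': array([-0.004,  0.02 ,  0.031]), 'grasp_force': np.float64(0.0), 'finger_gap': np.float64(0.085)}
```

View pics/w1.png

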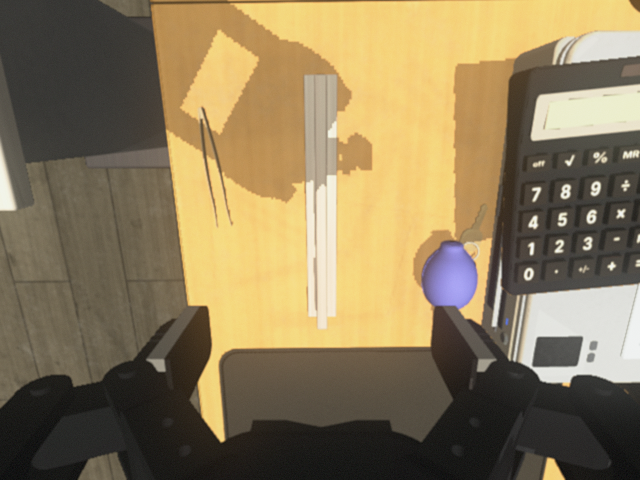

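The wrist view shows the straightedge at columns 305–337, rows 75–328, with the blower well clear at (450,275).

```bash
python3 - <<'E'
from h import *
d=load('w1'); P=cloud(d).reshape(-1,3)
for a,b in((.036,.05),(.006,.014)):
    m=(P[:,2]>a)&(P[:,2]<b)&(abs(P[:,0]-.46)<.03)&(P[:,1]<-.01)&(P[:,1]>-.31); Q=P[m]
    r=cv2.minAreaRect((Q[:,:2]*1000).astype(np.float32)); print(m.sum(),r,np.median(Q[:,2]),np.polyfit(Q[:,1],Q[:,0],1))
# rib edges by ray casting, rows 80..320
q=plane(d,[[315.5,76],[327,76],[317,327],[327.5,327]],.044); print(q.round(4))
e=plane(d,[[304.5,76],[338,76],[307,316],[336.5,316]],.01); print(e.round(4))
s=env.sense(); print(s['eef_pos'],s['tool_rot'])
E
```

```text
2907 ((459.9054260253906, -156.42587280273438), (230.81219482421875, 10.002134323120117), 89.6683578491211) 0.04532546398993391 [0.00484817 0.46078207]
4616 ((459.9380187988281, -156.14071655273438), (238.9421844482422, 30.10378646850586), 89.70953369140625) 0.011432962429871414 [0.00554453 0.46081735]
[[ 0.4571 -0.0425  0.044 ]
 [ 0.4664 -0.0426  0.044 ]
 [ 0.4551 -0.271   0.044 ]
 [ 0.4654 -0.2712  0.044 ]]
[[ 0.4468 -0.0382  0.01  ]
 [ 0.4768 -0.0386  0.01  ]
 [ 0.4439 -0.2769  0.01  ]
 [ 0.4757 -0.2773  0.01  ]]
[ 0.45953779 -0.15607699  0.24507634] [ 7.08443331e-01  7.05767652e-01 -5.69370890e-05 -2.55576420e-04]
```

>>> move_arm --moves '[[[0,0,0.025,0,1],[0,0,0.025,0,1],[0,0,0.025,0,1],[0,0,0.025,0,1],[0,0,0.025,0,1],[0,0,0.025,0,1],[0,0,0.02,0,1],[0,0,0.02,0,1],[0,0,0.015,0,1],[0,0,0.01,0,1],[0,0,0,0,1],[0,0,0,0,1]]]'

```text
clock: 4.15
eef_pos: [0.4597, -0.1562, 0.0305]
tool_rot: [0.709, 0.706, -0.0, -0.0]
force: [0.2, 0.1, 0.4]
finger_gap: 0.0855
grasp_force: 0.0
```

>>> move_arm --moves '[[[0,0,0,0,-0.5],[0,0,0,0,-0.6],[0,0,0,0,-0.7],[0,0,0,0,-0.8],[0,0,0,0,-1],[0,0,0,0,-1],[0,0,0,0,-1],[0,0,0,0,-1],[0,0,0,0,-1],[0,0,0,0,-1],[0,0,0,0,-1],[0,0,0,0,-1]]]' --newtons 70

```text
clock: 5.15
eef_pos: [0.4597, -0.1562, 0.0306]
tool_rot: [0.709, 0.705, -0.0, 0.0]
force: [-2.3, 0.5, 6.7]
finger_gap: 0.009
grasp_force: 69.4
```

```bash
python3 - <<'E'
from h import *
s=env.sense(); print({k:np.round(v,4) for k,v in s.items()})
E
```

```text
{'clock': np.float64(5.15), 'joint_pos': array([-5.6940e-01,  5.2270e-01,  1.8377e+00, -1.0000e-04,  7.8100e-01,
       -5.6350e-01]), 'joint_vel': array([-0.0007,  0.0004, -0.0003,  0.002 , -0.0013, -0.0012]), 'joint_efforts': array([ 2.13000e-02, -3.97147e+01, -1.69794e+01,  1.08600e-01,
       -4.13700e-01,  4.12000e-02]), 'eef_pos': array([ 0.4597, -0.1562,  0.0306]), 'tool_rot': array([ 7.092e-01,  7.050e-01, -0.000e+00,  1.000e-04]), 'force': array([-2.3248,  0.4694,  6.6949]), 'torque': array([0.0846, 0.2329, 0.06  ]), 'grasp_force': np.float64(69.4109), 'finger_gap': np.float64(0.009)}
```

>>> move_arm --moves '[[[0,0,-0.002,0,-1],[0,0,-0.004,0,-1],[0,0,-0.008,0,-1],[0,0,-0.012,0,-1],[0,0,-0.016,0,-1],[0,0,-0.016,0,-1],[0,0,-0.014,0,-1],[0,0,-0.01,0,-1],[0,0,-0.006,0,-1],[0,0,-0.002,0,-1],[0,0,0,0,-1],[0,0,0,0,-1]]]'

```text
clock: 6.15
eef_pos: [0.4593, -0.156, 0.1197]
tool_rot: [0.709, 0.705, -0.0, -0.001]
force: [-0.0, 0.2, -4.7]
finger_gap: 0.0086
grasp_force: 68.4
```

>>> move_arm --moves '[[[0.005,-0.001,0,0,-1],[0.01,-0.002,0,0,-1],[0.015,-0.002,0,0,-1],[0.02,-0.003,0,0,-1],[0.02,-0.003,0,0,-1],[0.02,-0.003,0,0,-1],[0.02,-0.003,0,0,-1],[0.02,-0.003,0,0,-1],[0.02,-0.003,0,0,-1],[0.02,-0.003,0,0,-1],[0.02,-0.003,0,0,-1],[0.02,-0.003,0,0,-1]]]'

```text
clock: 7.15
eef_pos: [0.4279, 0.0557, 0.12]
tool_rot: [0.709, 0.705, -0.0, -0.0]
force: [-0.2, -0.2, -4.6]
finger_gap: 0.0088
grasp_force: 68.3
```

>>> move_arm --moves '[[[0.02,-0.003,0,0,-1],[0.02,-0.003,0,0,-1],[0.02,-0.003,0,0,-1],[0.02,-0.003,0,0,-1],[0.02,-0.003,0,0,-1],[0.02,-0.003,0,0,-1],[0.02,-0.003,0,0,-1],[0.02,-0.003,0,0,-1],[0.01,-0.001,0,0,-1],[0.008,0,0,0.028,-1],[0,0,0,0.028,-1],[0,0,0,0,-1]]]'

```text
clock: 8.15
eef_pos: [0.4044, 0.2326, 0.12]
tool_rot: [0.729, 0.685, -0.0, -0.0]
force: [-0.6, 0.2, -4.5]
finger_gap: 0.0089
grasp_force: 68.3
```

```bash
python3 - <<'E'
from h import *
s=env.sense(); print({k:np.round(v,4) for k,v in s.items()})
grab('wrist','w2')
E
```

```text
{'clock': np.float64(8.15), 'joint_pos': array([ 2.7010e-01,  3.3460e-01,  1.8294e+00, -1.0000e-04,  9.7830e-01,
        3.3200e-01]), 'joint_vel': array([-0.0168, -0.0044,  0.0035, -0.0025,  0.0031, -0.0516]), 'joint_efforts': array([ 5.84600e-01, -3.94996e+01, -2.28725e+01,  4.29000e-02,
       -9.00000e-03,  4.37300e-01]), 'eef_pos': array([0.4044, 0.2326, 0.12  ]), 'tool_rot': array([ 7.287e-01,  6.849e-01, -3.000e-04, -1.000e-04]), 'force': array([-0.5595,  0.1539, -4.5435]), 'torque': array([-0.0009, -0.0038, -0.0424]), 'grasp_force': np.float64(68.2862), 'finger_gap': np.float64(0.0089)}
```

View pics/w2.png

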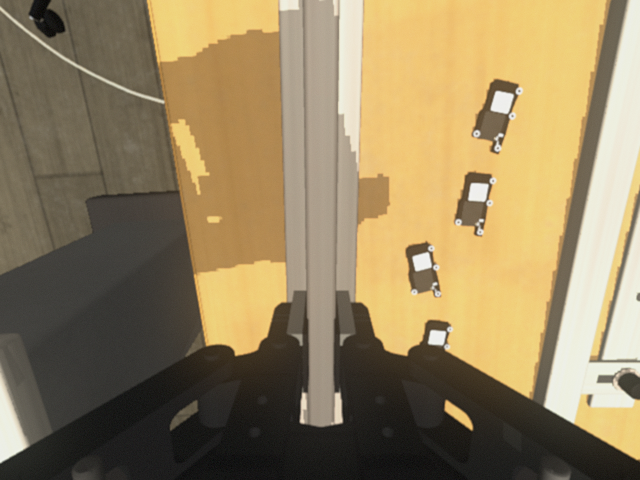

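The wrist view shows the straightedge held upright in the jaws. The modules are at (497,112), (475,203), (424,268) and (437,337), and the bar's front edge runs down the right side.

```bash
python3 - <<'E'
from h import *
d=load('w2'); C=cloud(d); P=C.reshape(-1,3)
m=(P[:,2]>.012)&(P[:,2]<.022)&(P[:,0]>.54)&(P[:,0]<.61)&(P[:,1]>.09)&(P[:,1]<.37)
Q=P[m]; ys=np.arange(Q[:,1].min()+.005,Q[:,1].max()-.005,.01)
xs=np.array([np.percentile(Q[abs(Q[:,1]-y)<.005,0],1) for y in ys]); k=np.polyfit(ys,xs,1); print('bar front',k,ys[[0,-1]],np.round(xs-np.polyval(k,ys),4))
# foot of straightedge: points near z .1
for a,b in((.095,.106),(.125,.142)):
    m=(P[:,2]>a)&(P[:,2]<b)&(P[:,0]>.36)&(P[:,0]<.44)&(P[:,1]>.255); Q=P[m]
    r=cv2.minAreaRect((Q[:,:2]*1000).astype(np.float32));print('se',m.sum(),r,np.polyfit(Q[:,1],Q[:,0],1),np.median(Q[:,2]))
    print('  z slope',np.polyfit(Q[:,1],Q[:,2],1), 'ymax',Q[:,1].max())
h=cv2.cvtColor(d['img'],cv2.COLOR_RGB2HSV)
dark=((h[:,:,2]<110)).astype(np.uint8); dark=cv2.morphologyEx(dark,cv2.MORPH_CLOSE,np.ones((9,9)))
cs,_=cv2.findContours(dark,cv2.RETR_EXTERNAL,cv2.CHAIN_APPROX_NONE)
for c in cs:
    if 400<cv2.contourArea(c)<6000:
        w=plane(d,c[:,0],.005)[:,:2]; 
        if w[:,0].mean()>.42: r=cv2.minAreaRect((w*1000).astype(np.float32)); print(np.round(r[0]),np.round(r[1]),round(r[2],1),'xmin',w[:,0].min().round(3))
E
```

```text
bar front [0.06385696 0.55527495] [0.09503408 0.35503408] [ 0.0004 -0.0001 -0.      0.     -0.     -0.0001 -0.0001 -0.0001 -0.
  0.     -0.0002  0.     -0.0001 -0.0001  0.      0.      0.      0.0001
  0.      0.0001  0.0001  0.0001 -0.0002 -0.0002 -0.      0.0003 -0.0001]
se 11391 ((408.9434814453125, 301.3934326171875), (94.83390045166016, 30.224546432495117), 86.37019348144531) [0.05643986 0.39188595] 0.10076889619077974
  z slope [-0.00144202  0.10120291] ymax 0.34932487371079946
se 9541 ((408.6941223144531, 296.7958068847656), (84.3635482788086, 10.094120979309082), 86.38675689697266) [0.06252977 0.39013889] 0.13470593281838328
  z slope [-0.00138097  0.13511075] ymax 0.339127579423017
[635. 104.] [16. 32.] 49.6 xmin 0.619
[518. 311.] [31. 18.] 69.9 xmin 0.505
[580. 316.] [98.  8.] 86.7 xmin 0.574
```

>>> move_arm --moves '[[[0,0,0.005,0,-1],[0,0,0.01,0,-1],[0,0,0.015,0,-1],[0,0,0.016,0,-1],[0,0,0.015,0,-1],[0,0,0.012,0,-1],[0,0,0.008,0,-1],[0,0,0.004,0,-1],[0,0,0.002,0,-1],[0,0,0.001,0,-1],[0,0,0,0,-1],[0,0,0,0,-1]]]'

```text
clock: 9.2
eef_pos: [0.4053, 0.2323, 0.0328]
tool_rot: [0.729, 0.685, 0.0, 0.0]
force: [-0.5, 0.5, -3.9]
finger_gap: 0.0089
grasp_force: 68.3
```

```bash
python3 - <<'E'
from h import *
s=env.sense(); print({k:np.round(v,4) for k,v in s.items()})
E
```

```text
{'clock': np.float64(9.2), 'joint_pos': array([0.2688, 0.4891, 1.8913, 0.    , 0.7603, 0.3307]), 'joint_vel': array([-0.0007, -0.002 ,  0.0012,  0.001 , -0.0005, -0.0005]), 'joint_efforts': array([-3.18000e-02, -4.20056e+01, -1.79953e+01, -2.20000e-03,
       -4.80000e-03, -1.40000e-03]), 'eef_pos': array([0.4053, 0.2323, 0.0328]), 'tool_rot': array([7.287e-01, 6.849e-01, 4.000e-04, 2.000e-04]), 'force': array([-0.4512,  0.5094, -3.9046]), 'torque': array([-0.0247,  0.0144, -0.0186]), 'grasp_force': np.float64(68.2997), 'finger_gap': np.float64(0.0089)}
```

>>> move_arm --moves '[[[0,0.001,0.001,0,-1],[0,0.002,0,0,-1],[0,0.003,0,0,-1],[0,0.003,0,0,-1],[0,0.003,0,0,-1],[0,0.003,0,0,-1],[0,0.003,0,0,-1],[0,0.003,0,0,-1],[0,0.003,0,0,-1],[0,0.003,0,0,-1],[0,0.003,0,0,-1],[0,0.003,0,0,-1]]]'

```text
clock: 10.2
eef_pos: [0.4382, 0.2301, 0.0313]
tool_rot: [0.729, 0.685, -0.0, -0.0]
force: [-0.0, -0.4, -4.7]
finger_gap: 0.0087
grasp_force: 68.3
```

>>> move_arm --moves '[[[0,0.003,0,0,-1],[0,0.003,0,0,-1],[0,0.003,0,0,-1],[0,0.003,0,0,-1],[0,0.003,0,0,-1],[0,0.003,0,0,-1],[0,0.003,0,0,-1],[0,0.003,0,0,-1],[0,0.003,0,0,-1],[0,0.003,0,0,-1],[0,0.003,0,0,-1],[0,0.003,0,0,-1]]]'

```text
clock: 11.2
eef_pos: [0.4741, 0.2279, 0.0313]
tool_rot: [0.729, 0.685, -0.0, -0.0]
force: [0.8, -0.0, -4.5]
finger_gap: 0.009
grasp_force: 68.3
```

>>> move_arm --moves '[[[0,0.003,0,0,-1],[0,0.003,0,0,-1],[0,0.003,0,0,-1],[0,0.003,0,0,-1],[0,0.003,0,0,-1],[0,0.003,0,0,-1],[0,0.003,0,0,-1],[0,0.003,0,0,-1],[0,0.003,0,0,-1],[0,0.003,0,0,-1],[0,0.003,0,0,-1],[0,0.002,0,0,-1]]]'

```text
clock: 12.2
eef_pos: [0.5092, 0.2257, 0.0313]
tool_rot: [0.729, 0.685, 0.0, 0.0]
force: [0.4, -0.2, -5.0]
finger_gap: 0.009
grasp_force: 68.3
```

```bash
python3 - <<'E'
from h import *
s=env.sense(); print({k:np.round(v,4) for k,v in s.items()})
d=grab('top','t2')
a=cv2.resize(d['img'][190:320,150:350],None,fx=4,fy=4,interpolation=cv2.INTER_CUBIC)
w=grab('wrist','w3'); a=cv2.resize(a,(600,390)); b=cv2.resize(w['img'],(600,450))[0:210]
b=w['img'][0:210,40:640]
cv2.imwrite('pics/both.png',np.vstack([a,b])[:,:,::-1])
E
```

```text
{'clock': np.float64(12.2), 'joint_pos': array([ 0.2069,  0.6374,  1.6174, -0.    ,  0.8866,  0.269 ]), 'joint_vel': array([-0.0108,  0.0331, -0.0618,  0.0006,  0.0337, -0.014 ]), 'joint_efforts': array([ 3.67000e-02, -5.16672e+01, -2.07842e+01, -1.55000e-02,
       -9.41000e-02,  8.00000e-03]), 'eef_pos': array([0.5092, 0.2257, 0.0313]), 'tool_rot': array([7.287e-01, 6.848e-01, 1.000e-04, 1.000e-04]), 'force': array([ 0.41  , -0.2034, -5.0124]), 'torque': array([-0.0425,  0.054 ,  0.0166]), 'grasp_force': np.float64(68.3025), 'finger_gap': np.float64(0.009)}
```

View pics/both.png

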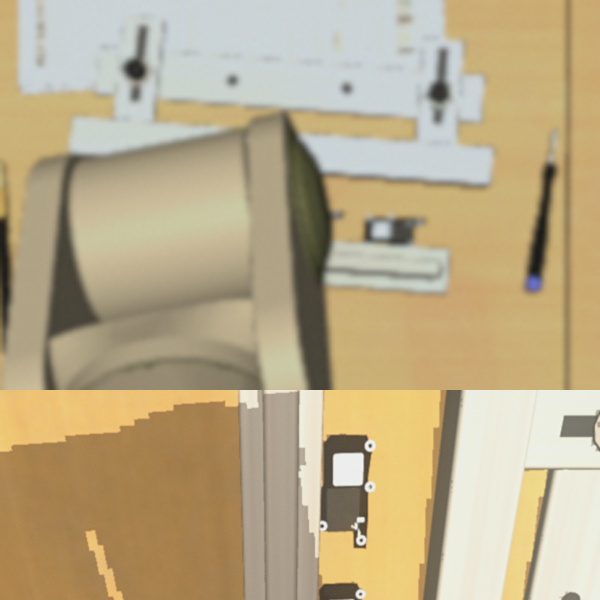

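The picture shows the modules lined up square against the foot edge, with the bar's face about 25 mm ahead. The screwdriver and brush have not moved.

>>> move_arm --moves '[[[0,0.002,0,0,-1],[0,0.002,0,0,-1],[0,0.002,0,0,-1],[0,0.002,0,0,-1],[0,0.002,0,0,-1],[0,0.002,0,0,-1],[0,0.001,0,0,-1],[0,0.001,0,0,-1],[0,0.001,0,0,-1],[0,0.001,0,0,-1],[0,0,0,0,-1],[0,0,0,0,-1]]]'

```text
clock: 13.3
eef_pos: [0.5248, 0.2247, 0.0313]
tool_rot: [0.729, 0.685, 0.0, 0.0]
force: [-0.6, -0.3, -4.7]
finger_gap: 0.009
grasp_force: 68.3
```

```bash
python3 - <<'E'
from h import *
s=env.sense(); print({k:np.round(v,4) for k,v in s.items()})
d=grab('wrist','w4'); P=cloud(d).reshape(-1,3)
n=np.array([.998,-.0625]); t=np.array([.0625,.998])
S=(P[:,:2]-s['eef_pos'][:2])@np.c_[n,t]
f=(P[:,2]>.008)&(P[:,2]<.014)&(abs(S[:,0])<.022)&(S[:,1]>.05)&(S[:,1]<.118)
b=(P[:,2]>.013)&(P[:,2]<.021)&(S[:,0]>.025)&(S[:,0]<.075)&(S[:,1]>.05)&(S[:,1]<.118)
for c in np.arange(.055,.118,.01):
    print(round(c,3),[np.round(np.percentile(S[m&(abs(S[:,1]-c)<.005),0],q),4) for m,q in((f,0.5),(f,99.5),(b,.5))])
E
```

```text
{'clock': np.float64(13.3), 'joint_pos': array([ 0.1995,  0.6609,  1.5722, -0.    ,  0.9084,  0.2615]), 'joint_vel': array([ 0.0006, -0.0021,  0.0018,  0.    , -0.0015,  0.0006]), 'joint_efforts': array([-4.31000e-02, -5.28553e+01, -2.13615e+01, -2.90000e-03,
        5.00000e-04, -1.70000e-03]), 'eef_pos': array([0.5248, 0.2247, 0.0313]), 'tool_rot': array([0.7287, 0.6848, 0.    , 0.    ]), 'force': array([-0.5963, -0.2727, -4.7364]), 'torque': array([0.0286, 0.0363, 0.0423]), 'grasp_force': np.float64(68.3074), 'finger_gap': np.float64(0.009)}
0.055 [np.float64(-0.0145), np.float64(0.0152), np.float64(0.0453)]
0.065 [np.float64(-0.0146), np.float64(0.0152), np.float64(0.0453)]
0.075 [np.float64(-0.0146), np.float64(0.0151), np.float64(0.0453)]
0.085 [np.float64(-0.0146), np.float64(0.0152), np.float64(0.0454)]
0.095 [np.float64(-0.0145), np.float64(0.0152), np.float64(0.0454)]
0.105 [np.float64(-0.0145), np.float64(0.0152), np.float64(0.0454)]
0.115 [np.float64(-0.0147), np.float64(0.0152), np.float64(0.0454)]
```

>>> move_arm --moves '[[[0,0.001,0,0,-1],[0,0.001,0,0,-1],[0,0.001,0,0,-1],[0,0.001,0,0,-1],[0,0.001,0,0,-1],[0,0.001,0,0,-1],[0,0.001,0,0,-1],[0,0.0005,0,0,-1],[0,0.0005,0,0,-1],[0,0,0,0,-1]]]'

```text
clock: 14.18
eef_pos: [0.5328, 0.2242, 0.0313]
tool_rot: [0.729, 0.685, 0.0, 0.0]
force: [0.0, 0.4, -4.6]
finger_gap: 0.0085
grasp_force: 68.3
```

>>> move_arm --moves '[[[0,0.0003,0,0,-1],[0,0.0003,0,0,-1],[0,0,0,0,-1]]]'

```text
clock: 14.43
eef_pos: [0.5334, 0.2242, 0.0313]
tool_rot: [0.729, 0.685, 0.0, 0.0]
force: [-0.3, 0.7, -4.4]
finger_gap: 0.0091
grasp_force: 68.3
```

>>> move_arm --moves '[[[0,0.0003,0,0,-1],[0,0.0003,0,0,-1],[0,0,0,0,-1]]]'

```text
clock: 14.68
eef_pos: [0.534, 0.2242, 0.0313]
tool_rot: [0.729, 0.685, 0.0, -0.0]
force: [-0.2, -0.4, -5.3]
finger_gap: 0.0086
grasp_force: 68.3
```

>>> move_arm --moves '[[[0,0.0003,0,0,-1],[0,0.0002,0,0,-1],[0,0,0,0,-1]]]'

```text
clock: 14.93
eef_pos: [0.5345, 0.2242, 0.0313]
tool_rot: [0.729, 0.685, 0.0, 0.0]
force: [0.4, -0.2, -5.1]
finger_gap: 0.0089
grasp_force: 68.3
```

>>> move_arm --moves '[[[0,0.0003,0,0,-1],[0,0,0,0,-1]]]'

```text
clock: 15.1
eef_pos: [0.5347, 0.2242, 0.0313]
tool_rot: [0.729, 0.685, 0.0, -0.0]
force: [-0.8, 0.3, -3.8]
finger_gap: 0.0089
grasp_force: 68.3
```

>>> move_arm --moves '[[[0,0.0003,0,0,-1],[0,0,0,0,-1]]]'

```text
clock: 15.27
eef_pos: [0.535, 0.2241, 0.0313]
tool_rot: [0.729, 0.685, -0.0, -0.0]
force: [-0.4, 1.3, -4.0]
finger_gap: 0.0089
grasp_force: 68.3
```

>>> move_arm --moves '[[[0,0.0003,0,0,-1],[0,0,0,0,-1]]]'

```text
clock: 15.43
eef_pos: [0.5352, 0.2241, 0.0313]
tool_rot: [0.729, 0.685, -0.0, -0.0]
force: [-1.2, 0.6, -4.2]
finger_gap: 0.0087
grasp_force: 68.4
```

>>> move_arm --moves '[[[0,0.0003,0,0,-1],[0,0,0,0,-1]]]'

```text
clock: 15.6
eef_pos: [0.5353, 0.2242, 0.0312]
tool_rot: [0.729, 0.685, -0.0, -0.0]
force: [-2.2, 1.7, -3.9]
finger_gap: 0.0088
grasp_force: 68.5
```

>>> move_arm --moves '[[[0,0.0002,0,0,-1],[0,0,0,0,-1]]]'

```text
clock: 15.77
eef_pos: [0.5354, 0.2241, 0.0312]
tool_rot: [0.729, 0.685, -0.0, -0.0]
force: [-4.0, 1.7, -3.3]
finger_gap: 0.0084
grasp_force: 68.6
```

>>> move_arm --moves '[[[0,0.0002,0,0,-1],[0,0,0,0,-1]]]'

```text
clock: 15.93
eef_pos: [0.5354, 0.2242, 0.0311]
tool_rot: [0.729, 0.685, -0.001, -0.001]
force: [-6.9, 1.9, -2.8]
finger_gap: 0.0091
grasp_force: 68.7
```

```bash
python3 - <<'E'
from h import *
for i in range(4):
    s=env.sense(); print(s['clock'],s['force'].round(2),s['torque'].round(3),s['eef_pos'].round(4),s['tool_rot'].round(4)); env.get_image('wrist')
grab('wrist','w5')
E
```

```text
15.9333 [-6.87  1.94 -2.81] [ 0.275  1.025 -0.068] [0.5354 0.2242 0.0311] [ 7.287e-01  6.849e-01 -6.000e-04 -5.000e-04]
15.9833 [-6.52  1.8  -2.93] [ 0.224  0.972 -0.143] [0.5354 0.2242 0.0312] [ 7.287e-01  6.849e-01 -6.000e-04 -5.000e-04]
16.0333 [-5.66  1.76 -2.64] [ 0.232  0.94  -0.056] [0.5354 0.2242 0.0312] [ 7.287e-01  6.849e-01 -5.000e-04 -5.000e-04]
16.0833 [-4.99  0.57 -1.13] [ 0.255  1.003 -0.079] [0.5354 0.2242 0.0312] [ 7.287e-01  6.849e-01 -5.000e-04 -5.000e-04]
```

>>> move_arm --moves '[[[0,0.0001,0,0,-1],[0,0,0,0,-1],[0,0,0,0,-1]]]'

```text
clock: 16.43
eef_pos: [0.5354, 0.2242, 0.0311]
tool_rot: [0.729, 0.685, -0.001, -0.001]
force: [-6.0, 2.4, -2.3]
finger_gap: 0.0088
grasp_force: 68.7
```

```bash
python3 - <<'E'
from h import *
d=load('w5'); cv2.imwrite('pics/w5c.png',cv2.resize(d['img'][0:330,250:560],None,fx=1.8,fy=1.8)[:,:,::-1])
F=[]
for i in range(6):
    s=env.sense(); F.append(np.r_[s['force'],s['torque']]); env.get_image('wrist')
F=np.array(F); print(s['clock'],F.mean(0).round(2),F[:,0].round(1))
E
```

```text
16.6833 [-5.94  1.7  -2.16  0.25  1.04 -0.1 ] [-6.  -6.8 -6.3 -5.6 -5.5 -5.4]
```

View pics/w5c.png

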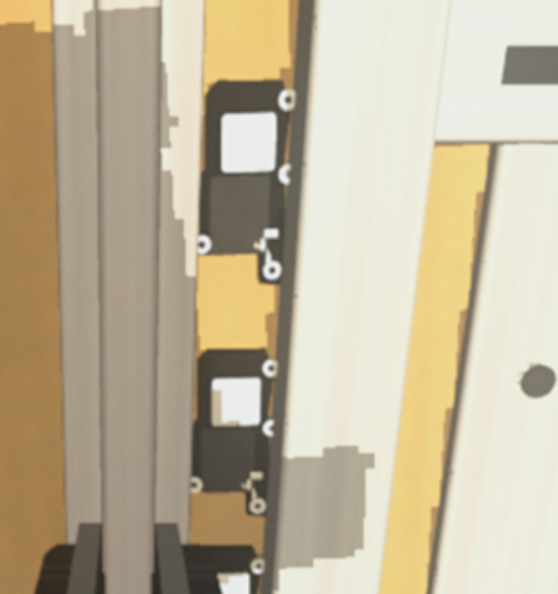

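>>> move_arm --moves '[[[0,0.0002,0,0,-1],[0,0,0,0,-1],[0,0,0,0,-1],[0,0,0,0,-1],[0,0,0,0,-1]]]'

```text
clock: 17.15
eef_pos: [0.5355, 0.2242, 0.0311]
tool_rot: [0.729, 0.685, -0.001, -0.001]
force: [-7.1, 1.2, -1.6]
finger_gap: 0.0088
grasp_force: 68.7
```

```bash
python3 - <<'E'
from h import *
F=[]
for i in range(8):
    s=env.sense(); F.append(np.r_[s['force'],s['torque']]); env.get_image('wrist')
F=np.array(F); print(s['clock'],F.mean(0).round(2),F[:,0].round(1),s['eef_pos'],s['tool_rot'].round(4))
E
```

```text
17.5 [-6.4   1.8  -1.98  0.26  1.16 -0.11] [-7.1 -5.9 -6.  -6.3 -6.1 -6.5 -6.4 -6.9] [0.53549158 0.22415278 0.03108456] [ 7.287e-01  6.849e-01 -8.000e-04 -7.000e-04]
```

>>> move_arm --moves '[[[0,0.0002,0,0,-1],[0,0.0002,0,0,-1],[0,0,0,0,-1],[0,0,0,0,-1],[0,0,0,0,-1]]]'

```text
clock: 17.97
eef_pos: [0.5356, 0.2242, 0.031]
tool_rot: [0.729, 0.685, -0.001, -0.001]
force: [-8.0, 1.9, -1.4]
finger_gap: 0.0086
grasp_force: 68.8
```

```bash
python3 - <<'E'
from h import *
F=[]
for i in range(8):
    s=env.sense(); F.append(np.r_[s['force'],s['torque']]); env.get_image('wrist')
F=np.array(F); print(s['clock'],F.mean(0).round(2),F[:,0].round(1),s['eef_pos'],s['tool_rot'].round(4))
d=grab('wrist','w6'); cv2.imwrite('pics/w6c.png',cv2.resize(d['img'][0:330,300:500],None,fx=1.8,fy=1.8)[:,:,::-1])
for n in('top','scene'): grab(n,n+'6')
d=load('scene6'); cv2.imwrite('pics/s6c.png',cv2.resize(d['img'][220:360,170:370],None,fx=4,fy=4,interpolation=cv2.INTER_CUBIC)[:,:,::-1])
E
```

```text
18.3167 [-7.63  1.68 -1.49  0.27  1.39 -0.09] [-8.  -7.7 -7.6 -7.1 -8.6 -8.  -6.5 -7.6] [0.5355722  0.22418821 0.03100911] [ 0.7286  0.6849 -0.0011 -0.001 ]
```

View pics/s6c.png

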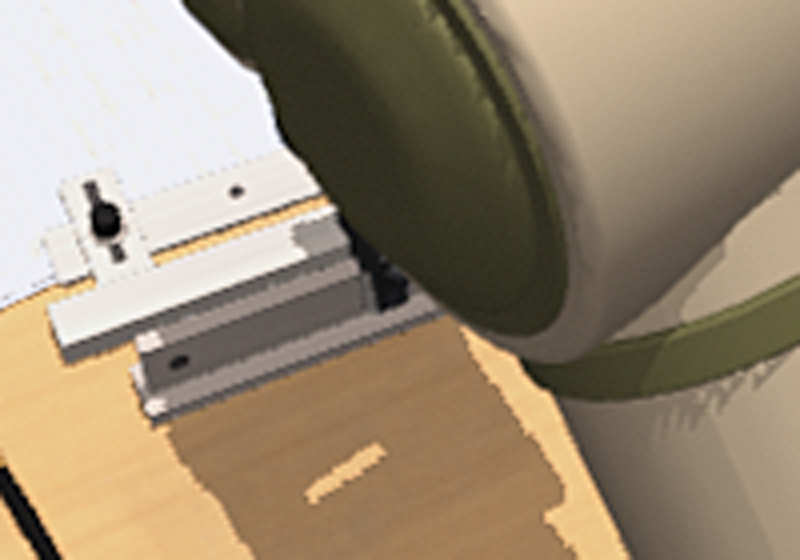

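The scene crop shows the straightedge parallel to and close against the bar, pressing at about 7.7 N with the load near its middle. Next I draw it straight back.

>>> move_arm --moves '[[[0,-0.0005,0,0,-1],[0,-0.0005,0,0,-1],[0,-0.001,0,0,-1],[0,-0.001,0,0,-1],[0,-0.002,0,0,-1],[0,-0.003,0,0,-1],[0,-0.005,0,0,-1],[0,-0.006,0,0,-1],[0,-0.006,0,0,-1],[0,-0.006,0,0,-1],[0,-0.006,0,0,-1],[0,-0.006,0,0,-1]]]'

```text
clock: 19.52
eef_pos: [0.4931, 0.2268, 0.0314]
tool_rot: [0.729, 0.685, 0.0, 0.0]
force: [0.5, -0.4, -4.3]
finger_gap: 0.0089
grasp_force: 68.5
```

>>> move_arm --moves '[[[0,-0.006,0,0,-1],[0,-0.006,0,0,-1],[0,-0.005,0,0,-1],[0,-0.003,0,0,-1],[0,-0.001,0,0,-1],[0,0,0,0,-1],[0,0,0,0,-1]]]'

```text
clock: 20.1
eef_pos: [0.4731, 0.228, 0.0314]
tool_rot: [0.729, 0.685, 0.0, 0.0]
force: [-0.3, -0.5, -4.8]
finger_gap: 0.0084
grasp_force: 68.5
```

```bash
python3 - <<'E'
from h import *
F=[]
for i in range(3):
    s=env.sense(); F.append(np.r_[s['force'],s['torque']]); env.get_image('wrist')
F=np.array(F); print(s['clock'],F.mean(0).round(2),s['eef_pos'],s['tool_rot'].round(4))
d=grab('wrist','w7'); cv2.imwrite('pics/w7.png',d['img'][:,:,::-1])
P=cloud(d).reshape(-1,3); 
for a,b in((.008,.016),(.038,.052)):
    m=(P[:,2]>a)&(P[:,2]<b)&(abs(P[:,0]-.0625*(P[:,1]-.228)-s['eef_pos'][0])<.022)&(P[:,1]>.27)&(P[:,1]<.345); Q=P[m]
    A=np.c_[Q[:,:2]-Q[:,:2].mean(0),np.ones(len(Q))]; print('plane slopes',np.linalg.lstsq(A,Q[:,2],rcond=None)[0].round(4))
E
```

```text
20.2 [-0.39  0.12 -4.99  0.02 -0.01  0.  ] [0.47311061 0.22793259 0.03131125] [7.287e-01 6.848e-01 1.000e-04 1.000e-04]
plane slopes [-0.0012 -0.0013  0.0121]
plane slopes [-0.0039 -0.0012  0.046 ]
```

View pics/w7.png

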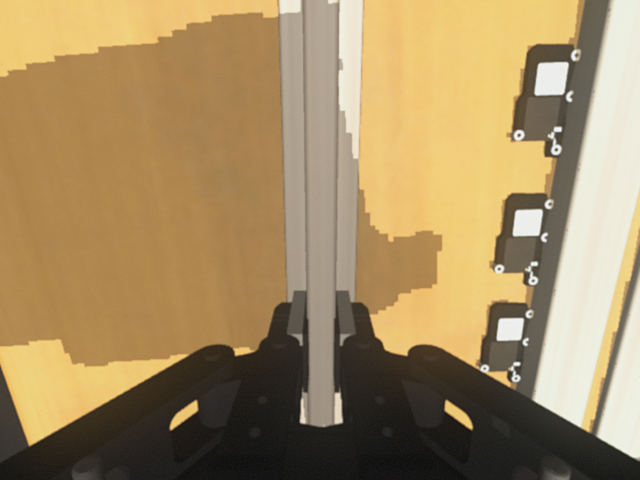

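The wrist view shows modules seated along the bar at (545,95), (520,237) and (505,337), and the straightedge drawn back 62 mm, level. Next I lower it until it stands.

>>> move_arm --moves '[[[0,0,0.0003,0,-1],[0,0,0.0003,0,-1],[0,0,0.0002,0,-1],[0,0,0,0,-1],[0,0,0,0,-1]]]'

```text
clock: 20.72
eef_pos: [0.4729, 0.228, 0.0306]
tool_rot: [0.729, 0.685, 0.0, 0.0]
force: [-1.0, -1.2, -1.1]
finger_gap: 0.0088
grasp_force: 69.1
```

>>> move_arm --moves '[[[0,0,0.0003,0,-1],[0,0,0,0,-1],[0,0,0,0,-1]]]'

```text
clock: 20.97
eef_pos: [0.4729, 0.228, 0.0306]
tool_rot: [0.729, 0.685, 0.0, 0.0]
force: [-3.4, -2.4, 5.4]
finger_gap: 0.0089
grasp_force: 69.9
```

Its foot is on the desk. I open slowly, then rise.

>>> move_arm --moves '[[[0,0,-0.0002,0,-1],[0,0,0,0,-0.78],[0,0,0,0,-0.7],[0,0,0,0,-0.6],[0,0,0,0,-0.5],[0,0,0,0,-0.3],[0,0,0,0,0],[0,0,0,0,0.2],[0,0,0,0,0.2],[0,0,0,0,0.2],[0,0,0,0,0.2],[0,0,0,0,0.2]]]' --newtons 20

```text
clock: 21.97
eef_pos: [0.4729, 0.228, 0.0304]
tool_rot: [0.729, 0.685, 0.0, 0.0]
force: [-0.5, 0.3, 0.1]
finger_gap: 0.0514
grasp_force: 0.0
```

>>> move_arm --moves '[[[0,0,-0.003,0,0.2],[0,0,-0.008,0,0.2],[0,0,-0.015,0,0.2],[0,0,-0.02,0,0.2],[0,0,-0.025,0,0.2],[0,0,-0.025,0,0.2],[0,0,-0.025,0,0.2],[0,0,-0.025,0,0.2],[0,0,-0.025,0,0.2],[0,0,-0.015,0,0.2],[0,0,0,0,0.2],[0,0,0,0,0.2]]]'

```text
clock: 22.97
eef_pos: [0.4728, 0.228, 0.2171]
tool_rot: [0.729, 0.685, 0.001, 0.0]
force: [0.4, 0.1, -0.6]
finger_gap: 0.0515
grasp_force: 0.0
```

```bash
python3 - <<'E'
from h import *
s=env.sense(); print(s['clock'],s['eef_pos'],s['finger_gap'])
d=grab('wrist','w8'); P=cloud(d).reshape(-1,3)
m=(P[:,2]>.036)&(P[:,2]<.052)&(P[:,0]>.42)&(P[:,0]<.53)&(P[:,1]>.1)&(P[:,1]<.35); Q=P[m]
print(m.sum(),cv2.minAreaRect((Q[:,:2]*1000).astype(np.float32)),np.median(Q[:,2]))
# white ring rays and module long edges: dark-mask hull vs bar line
k=np.array([.06385,.5553])
m=(P[:,2]>.012)&(P[:,2]<.022)&(P[:,0]>.54)&(P[:,0]<.61)&(P[:,1]>.09)&(P[:,1]<.37);Q=P[m];ys=np.arange(.1,.36,.02)
xs=[np.percentile(Q[abs(Q[:,1]-y)<.005,0],1) if (abs(Q[:,1]-y)<.005).sum()>5 else np.nan for y in ys];print(np.round(np.array(xs)-np.polyval(k,ys),4))
E
```

```text
22.9667 [0.47283578 0.22800335 0.2170536 ] 0.051497622494962474
3359 ((473.3102722167969, 228.38970947265625), (230.79110717773438, 9.923142433166504), 86.45967864990234) 0.04533076216126859
[0.0177 0.0073 0.0005 0.0003 0.0004 0.0004 0.0006 0.0006 0.0004 0.0006
 0.0007 0.0005 0.0007]
```

View pics/w8.png

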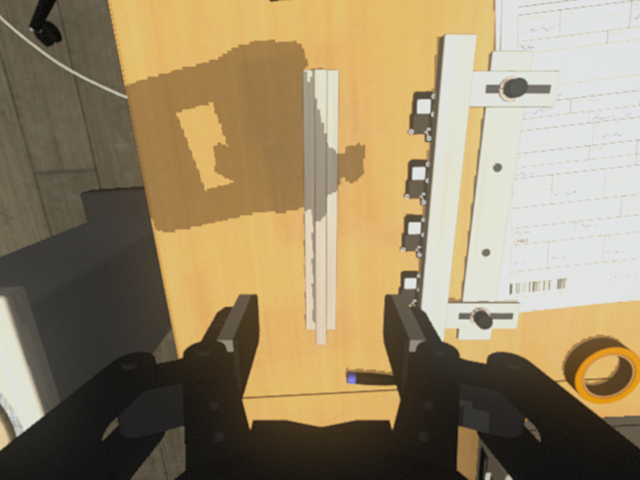

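All four modules sit along the bar at (421,113), (416,185), (411,230) and (408,285). The straightedge stands free on its foot. I'll check numerically that the modules are square before handing in.

```bash
python3 - <<'E'
from h import *
for f in('w7','w8'):
    d=load(f); h=cv2.cvtColor(d['img'],cv2.COLOR_RGB2HSV); v,u=np.mgrid[:480,:640]
    W=plane(d,np.c_[u.ravel(),v.ravel()],.005); n=np.array([.998,-.0637]);t=np.array([.0637,.998])
    S=((W[:,:2]-[.5553+.06385*.22,.22])@np.c_[n,t]).reshape(480,640,2)
    m=((h[:,:,1]<90)&(S[:,:,0]>-.026)&(S[:,:,0]<-.002)&(abs(S[:,:,1])<.13))
    if f=='w8': m&=(v<300)
    else: m&=(v<375)
    m=cv2.morphologyEx(m.astype(np.uint8),cv2.MORPH_OPEN,np.ones((3,3)))
    N,l,st,_=cv2.connectedComponentsWithStats(m)
    for i in range(1,N):
        if st[i,4]<150: continue
        q=S[l==i]; c=np.arange(q[:,1].min()+.004,q[:,1].max()-.004,.003)
        e=np.array([q[abs(q[:,1]-y)<.0015,0].min() for y in c]); 
        print(f,'s',q[:,1].min().round(3),q[:,1].max().round(3),'back edge mm',(e*1000).round(1))
E
```

```text
w7 s 0.065 0.105 back edge mm [-18.6 -19.7 -19.  -15.8 -15.8 -16.  -15.7 -14.1 -14.1 -14.1 -14. ]
w7 s 0.008 0.048 back edge mm [-17.6 -19.7 -19.9 -15.8 -16.1 -15.9 -15.8 -14.  -14.1 -14.2 -14.2]
w7 s -0.039 -0.002 back edge mm [-19.8 -19.9 -18.4 -18.3 -18.2 -16.6 -16.3 -14.3 -14.4 -14.1]
w8 s 0.07 0.104 back edge mm [-18.9 -17.5 -17.6 -17.7 -17.1 -15.6 -14.2 -14.5 -14.6]
w8 s 0.013 0.047 back edge mm [-19.5 -17.2 -17.3 -17.5 -17.6 -14.3 -14.5 -14.8 -15.9]
w8 s -0.038 -0.003 back edge mm [-19.2 -16.6 -17.7 -17.9 -18.  -16.3 -15.6 -15.8 -16. ]
w8 s -0.088 -0.059 back edge mm [-25.  -17.2 -17.4 -17.5 -15.7 -16.1 -16.2]
```

```bash
python3 - <<'E'
from h import *
n=np.array([.998,-.0637]);t=np.array([.0637,.998])
d=load('w7'); h=cv2.cvtColor(d['img'],cv2.COLOR_RGB2HSV); v,u=np.mgrid[:480,:640]
W=plane(d,np.c_[u.ravel(),v.ravel()],.005)
S=((W[:,:2]-[.5553+.06385*.22,.22])@np.c_[n,t]).reshape(480,640,2)
# true dark bodies by value, rear edge per row; bright white rings' centres
m=((h[:,:,2]<95)&(S[:,:,0]>-.024)&(S[:,:,0]<-.006)&(abs(S[:,:,1])<.12)&(v<380)).astype(np.uint8)
N,l,st,_=cv2.connectedComponentsWithStats(m)
for i in range(1,N):
    if st[i,4]<300: continue
    q=S[l==i]; c=np.arange(q[:,1].min()+.003,q[:,1].max()-.002,.003)
    print('dark s',q[:,1].min().round(3),[round(q[abs(q[:,1]-y)<.0015,0].min()*1000,1) for y in c])
r=((h[:,:,1]<40)&(h[:,:,2]>200)&(S[:,:,0]>-.024)&(S[:,:,0]<.003)&(abs(S[:,:,1])<.12)&(v<380)).astype(np.uint8)
N,l,st,ce=cv2.connectedComponentsWithStats(r)
for i in range(1,N):
    if 12<st[i,4]<3000: q=S[l==i]; print('white',st[i,4],ce[i].round(),(q.mean(0)*1000).round(1), (cv2.minAreaRect((q*1000).astype(np.float32))[2]) if st[i,4]>300 else '')
E
```

```text
dark s 0.074 [np.float64(-19.7), np.float64(-19.7), np.float64(-19.8), np.float64(-19.5), np.float64(-18.0), np.float64(-18.1), np.float64(-18.2), np.float64(-18.1), np.float64(-18.2)]
dark s 0.018 [np.float64(-19.4), np.float64(-19.7), np.float64(-19.6), np.float64(-19.8), np.float64(-18.0), np.float64(-18.1), np.float64(-18.1), np.float64(-18.2), np.float64(-18.3)]
dark s -0.034 [np.float64(-19.6), np.float64(-19.6), np.float64(-19.7), np.float64(-19.9), np.float64(-19.6), np.float64(-18.2), np.float64(-18.2), np.float64(-18.3), np.float64(-18.2), np.float64(-18.4)]
white 33 [574.  55.] [ -0.5 101.7] 
white 933 [551.  78.] [-7.8 93.4] 1.7542847394943237
white 32 [569.  96.] [ 0.3 87.1] 
white 31 [557. 129.] [-2.  74.8] 
white 67 [519. 135.] [-17.   72.6] 
white 16 [552. 135.] [-3.7 72.4] 
white 70 [556. 148.] [-1.2 67.4] 
white 33 [548. 204.] [-0.4 44.4] 
white 681 [527. 222.] [-7.9 36.4] 0.020259296521544456
white 28 [544. 237.] [ 0.4 30. ] 
white 21 [534. 263.] [-2.  17.8] 
white 47 [499. 269.] [-17.   15.4] 
white 55 [533. 279.] [-1.2 10.1] 
white 23 [528. 314.] [-0.5 -6.9] 
white 511 [510. 329.] [ -7.9 -14.8] 1.583541750907898
white 21 [525. 341.] [  0.4 -21.4] 
white 17 [516. 364.] [ -1.8 -33.6] 
white 35 [484. 368.] [-16.9 -36.1] 
white 30 [515. 376.] [ -1.3 -40.8]
```

```bash
python3 -c "
from bench import env
print(env.job_done())"
```

```text
the job is handed in; nothing more can be done
None
```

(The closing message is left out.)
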